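# Slide the tray home, lift and draw the sagging bolt, hold the locker gate ajar

## Task

The loaded specimen tray stands in the way of the lens locker's gate: slide it fully home into the slotted wooden holder with its three blocks still in it, and let go of it. Then lift the sagging bolt by its upright handle so that its hooked nose clears the bent keeper, pull it back out of the keeper, swing the gate about 30 degrees open and finish while still holding it there, because it springs shut by itself. Leave the jar, the eyepiece and the glass dish where they are.

Things in the scene. Friction and masses are not known exactly. Their poses are not given: they have to be found in the camera images.
- tray_grip (a point): Grip point of the loose light-wood tray, 110 mm long (its x), 80 wide (y), rim 22 mm high, about 0.2 kg, starting in front of the gate. It lies in the upright fin on the tray's middle, 68 mm above the underside; the fin is 10 mm thick (y), 44 long (x), its top 88 mm above the underside. The tray holds three blocks and may go in either way round.
- holder_home (a point): Where tray_grip must end up, 68 mm above the bench, in the fixed plywood holder. x points the way in, z up. Side rails 86 mm apart inside start 60 mm before this point; from 50 mm before it lips overhang inward to 76 mm apart, underside 27 mm above the bench: slide the tray in under them along x on the bench. The fin passes between. Pushed against the back stop the tray is 3 mm past this point.
- holder: The tray holder; origin on the bench 68 mm below holder_home, same axes. 32 mm high. Its mouth is on the -x side, with flared guide boards 27 mm high out to about 95 mm before the origin, there about 110 mm apart inside. Open above the tray's middle.
- block1_centre (a point): Centre of an amber resin specimen block, 30 x 24 x 14 mm, about 20 g, loose in the tray.
- block2_centre (a point): Centre of a second such block, loose in the tray.
- block3_centre (a point): Centre of a third such block, loose in the tray on the other side of the fin.
- locker: Grey steel bench-top locker, barred roof, fixed, 270 mm wide, 200 deep, 155 high. Origin on the bench under the gate's front face (x = 0 is that face); x into the locker, y left as you look in, z up. The gate, 183 mm wide, 150 high, hinges on the upright line x = 0, y = -100 mm and opens toward -x, carrying the bolt on its front face. The keeper is on the fixed left post.
- keeper_lip (a point): Middle of the top edge of the keeper's bent lip, 104 mm above the bench, on the locker at y = 104 mm, x = -16 mm; the lip is 5 mm thick. The keeper is open above. Its front cheek (locker x about -30 mm, y from 108 to 136 mm, up to 156 mm high) keeps bolt and gate from coming forward until the nose is drawn out.
- bolt_grip (a point): Grip point on the bolt's upright steel handle, a bar 12 mm thick (locker x) and 20 wide (y) standing above the gate: 75 mm above the rod's axis, 20 mm below the handle's top, about 190 mm above the bench at the start. Its y axis runs along the rod to the nose. With the bolt thrown it is 120 mm along the rod from the barrel's screw. Rod: 12 mm thick, axis 16 mm in front of the gate's face.
- bolt_nose (a point): On the rod's axis at the bolt's nose, 68 mm beyond the handle. The nose has a toe, 12 mm thick, hooked down 20 mm below this point behind the keeper's lip; the toe must rise about 12 mm to clear the lip.
- barrel (a joint): Tilt of barrel and bolt on the gate, rad: 0 hanging down (start, nose 0.07 below level), 0.07 level, 0.15 stop, nose up. It turns on its one screw, 30 mm from the gate's hinge line along the gate and 125 mm above the bench. The toe clears the lip from about 0.07; 0.11 is ample (handle then 13 mm higher and 8 mm nearer the hinge than at the start). It falls back by its own weight.
- bolt (a joint): How far the bolt is drawn along its barrel toward the hinge, m: 0 thrown, 0.05 fully drawn; up to 0.003 at the start. Without lifting, the toe catches the lip at about 0.005. Free of the keeper's cheek from about 0.02; properly drawn is more than 0.035. About 1.5 N of friction; it stays where it is left.
- gate (a joint): Opening angle of the gate, rad: 0 shut (start), growing as it swings out toward locker -x (counter-clockwise seen from above), stop at 1.2. A spring pulls it shut with 0.24 N m at 0 and about 0.66 N m at 0.52 (some 6 N at the drawn handle).
- gate_hinge (a point): On the upright axis of the gate's hinge, 80 mm above the bench.
- tray: The tray; origin at the middle of its underside, 68 mm below tray_grip, same axes.
- jar_centre (a point): Centre of a closed glass jar, 60 mm wide, 85 mm high. Leave it alone.
- eyepiece_centre (a point): Centre of a black microscope eyepiece standing on the bench, 38 mm wide, 50 mm high. Leave it alone.
- dish_centre (a point): Centre of a low glass dish, 90 mm wide, 16 mm high. Leave it alone.
Mind the look-alikes: they are no part of the job. There is more than one size of the tray; the job needs the middle-sized.

How it is judged:
By the outcome, as a careful person would: the job done as asked, in the order asked, and still so for the second after the job is handed in, while the arm keeps its last pose, push and grip.
It also fails if it takes over 66 s, if anything falls off the work surface, if the arm or the gripper's body presses on something with over 40 N, if the wrist force passes 120 N, or if a joint passes its speed limit or range.

## Robot

A 6-joint arm with a two-finger parallel gripper is mounted at the origin on the work surface. World frame = base frame: x ahead of the robot, y to its left, z up, the work surface at z = 0. Lengths are in m, angles in rad, forces in N, time in s.
With the tool pointing down it reaches from about 0.35 to 1 m from the base axis. Payload 7.1 kg.
Tool frame: the origin (TCP) lies between the finger pads; the fingertips stand 22 mm ahead of it and the grasp point (between the pads) lies 3 mm ahead of it; z points along the fingers, y is the line along which they close (so a half turn about z gives the same grasp; the last joint's range is limited). The gripper opens to 85 mm and grips with 20 to 120 N. Pads are 22 mm wide; open, the fingers measure 114 mm over their backs; the gripper's body (76 mm by 85 mm) begins 54 mm behind the grasp point. The pads swing forward as they close: fully open they stand 13 mm farther back than shut.
Start: joints at [-1.262, 0.423, 1.63, -0, 1.089, -0.019], TCP at [0.201, -0.592, 0.253] pointing down, gripper open.
Joint ranges: [-3, 3], [-0.9, 2.11], [0.09, 2.58], [-1.31, 4.45], [0.11, 2.69], [-2.54, 2.54]. Speed limits (rad/s): [2.39, 2.39, 3.01, 3.14, 3.14, 3.14].

## Interface

Orientations are given as a rotation vector (axis times angle).
In Python, from rig import manip gives the robot as it stands. The module is installed in compiled form; this text tells all that it offers. Calls block until the motion is done:
- manip.move_to(position, orientation): joint-space move of the TCP to a pose.
- manip.servo_line(position, orientation=None, rate=0.15): straight line of the TCP; orientation=None keeps the orientation; rate is the mean speed in m/s.
- manip.set_joints(angles): joint-space move.
- manip.command_gripper(opening, f_grip=None): finger opening in m; f_grip is the grip in N (None keeps the last); returns when the fingers have stopped.
- manip.hold(seconds).
- manip.solve_ik(position, orientation): joint angles nearest the present ones, or None.
- manip.camera(name): name is "scene" or "top" or "wrist"; returns a dict with "image" (480x640x3 uint8, red, green, blue), "fx", "fy", "cx", "cy" (pixels), "cam_to_world" (4x4, takes a point from camera to world coordinates); the wrist camera has in their place "mount" (4x4, takes a point from camera to tool coordinates, whose origin is the TCP and whose axes are the flange's). Camera axes: x right, y down, z forward; pixel columns grow to the right and rows downward; lengths in m; the calibration is good to about 2 mm. The wrist camera is an equidistant fisheye: a pixel r from the principal point sees the ray r / f radians off the axis. A picture is of the moment at which its call begins: read the wrist's pose just before it. There is no depth.
A pose or a line that the arm cannot do raises manip.IKError and nothing moves.
- manip.sign_off(): hands the job in; it is judged then, once.
Readings, each from a call of its own:
- manip.get_time(): time.
- manip.get_joint_positions(): joint angles.
- manip.get_joint_vel(): joint speeds.
- manip.get_tau(): joint torques, N m.
- manip.get_position(): TCP position.
- manip.get_ee_rot(): TCP orientation.
- manip.get_contact_force(): force on the tool from outside, world axes, zero at the start.
- manip.get_torque(): the same for the moment, N m.
- manip.get_width(): finger opening in m.
- manip.get_grip_force(): force on a finger pad.
Only numpy, scipy, OpenCV 4.12 (cv2) and the standard library are available. Lean on these libraries where they do the work, as an engineer would, in place of code of your own. Each camera call takes 0.05 s, during which the arm holds its last target. There are 200 camera calls.

## Working session

There is one attempt and no reset: what is moved stays moved. The work goes in short steps, each a Python script; the robot and the scene stay as the last script left them, time stands still between calls to the robot, and variables do not carry over. Pictures are saved under pics/ and viewed, at most 11 in all, crops included, and the job is handed in when it is done.

```bash
mkdir -p pics
cat > h.py <<'E'
import numpy as np, cv2
from scipy.spatial.transform import Rotation as R
from rig import manip
def cam(n,f):
    c=manip.camera(n); np.savez('pics/'+f+'.npz',**{k:v for k,v in c.items()})
    cv2.imwrite('pics/'+f+'.png',c['image'][:,:,::-1]); return c
def ray(c,u,v):
    M=np.array(c['cam_to_world']); d=np.array([(u-c['cx'])/c['fx'],(v-c['cy'])/c['fy'],1.])
    return M[:3,3],M[:3,:3]@d
def atz(c,u,v,z):
    o,d=ray(c,u,v); return o+d*(z-o[2])/d[2]
def proj(c,p):
    M=np.linalg.inv(np.array(c['cam_to_world'])); q=M[:3,:3]@np.array(p)+M[:3,3]
    return np.array([c['fx']*q[0]/q[2]+c['cx'],c['fy']*q[1]/q[2]+c['cy']])
def load(f): return dict(np.load('pics/'+f+'.npz'))
def tri(a,b):
    (o1,d1),(o2,d2)=a,b
    s=np.linalg.lstsq(np.stack([d1,-d2],1),o2-o1,rcond=None)[0]
    p,q=o1+s[0]*d1,o2+s[1]*d2; return (p+q)/2,np.linalg.norm(p-q)
def down(yaw):  # tool z down, tool y along direction yaw (world)
    y=np.array([np.cos(yaw),np.sin(yaw),0]);z=np.array([0,0,-1.])
    return R.from_matrix(np.stack([np.cross(y,z),y,z],1)).as_rotvec()
E
python3 - <<'E'
from h import *
for n in('top','scene'):
    c=cam(n,n+'0'); print(n,np.round(c['cam_to_world'],3).tolist(),c['fx'],c['cx'],c['cy'])
print(manip.get_ee_rot(),manip.get_time())
print(manip.get_width())
E
```

```text
top [[0.016, -0.986, 0.168, 0.252], [-1.0, -0.019, -0.015, 0.038], [0.018, -0.167, -0.986, 1.585], [0.0, 0.0, 0.0, 1.0]] 593.9590592127091 316.19152688122676 243.99798590807825
scene [[-0.132, 0.703, -0.699, 1.355], [0.991, 0.084, -0.103, 0.173], [-0.014, -0.707, -0.707, 0.999], [0.0, 0.0, 0.0, 1.0]] 463.3332305882671 315.3402330199798 237.76353463247446
[-3.09816090e+00 -5.12495627e-01  3.41438521e-04] 0.1
0.0854477442514449
```

View pics/top0.png

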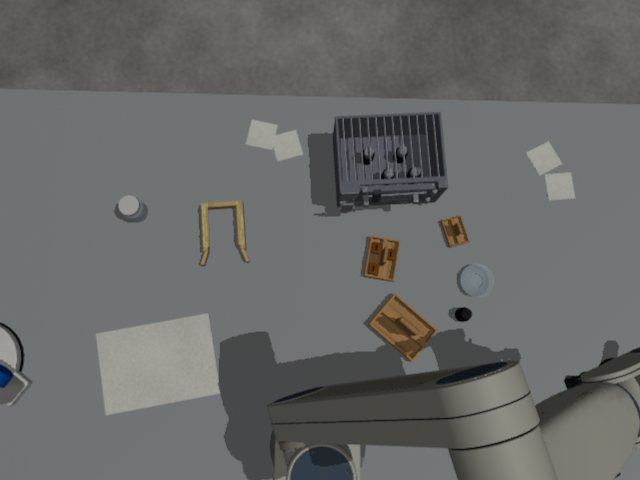

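View pics/scene0.png

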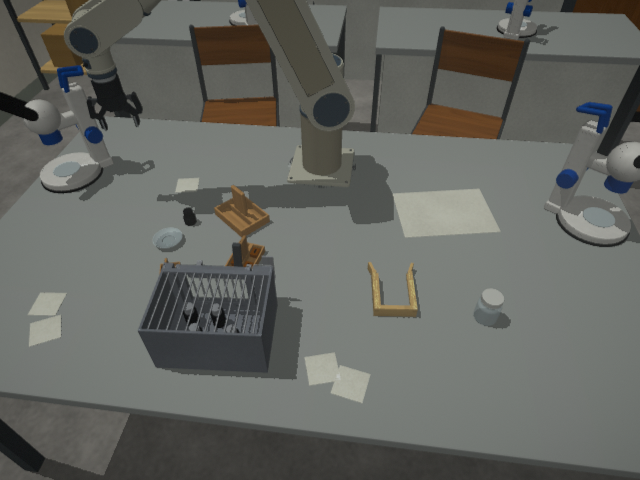

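The top view shows the loaded middle tray at about (382,259), the holder at (224,230) with its mouth facing down in the image, and the locker at (390,160) with the bolt along its lower edge. I'll enlarge those areas.

Run:
```python
import cv2,numpy as np
t=cv2.imread('pics/top0.png')
def crop(im,x0,y0,x1,y1,s):
    o=cv2.resize(im[y0:y1,x0:x1],None,fx=s,fy=s,interpolation=cv2.INTER_CUBIC)
    o=cv2.convertScaleAbs(o,alpha=1.5,beta=15)
    for x in range(-(-x0//10)*10,x1,10):
        cv2.putText(o,str(x),((x-x0)*s,8),0,.3,(0,255,255),1); cv2.line(o,((x-x0)*s,10),((x-x0)*s,16),(0,255,255))
    for y in range(-(-y0//10)*10,y1,10):
        cv2.putText(o,str(y),(0,(y-y0)*s+3),0,.3,(0,255,255),1)
    return o
a=crop(t,325,170,455,290,5)
b=crop(t,192,195,262,270,5)
cv2.imwrite('pics/a.png',a)
s=cv2.imread('pics/scene0.png')
c=crop(s,140,230,290,330,5); 
d=np.zeros((500,800,3),np.uint8); d[:375,:350]=b
d[:,360:800]=crop(s,205,225,293,325,5)[:500,:440]
cv2.imwrite('pics/b.png',d)
```

```text
(no output)
```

View pics/a.png

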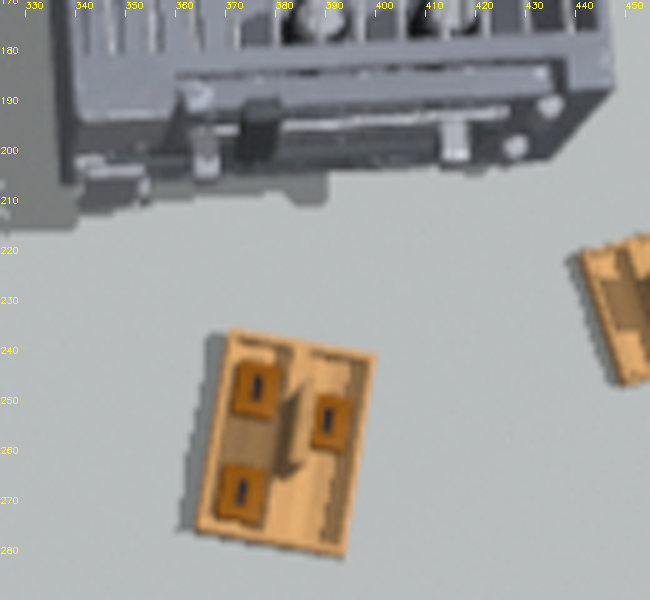

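View pics/b.png

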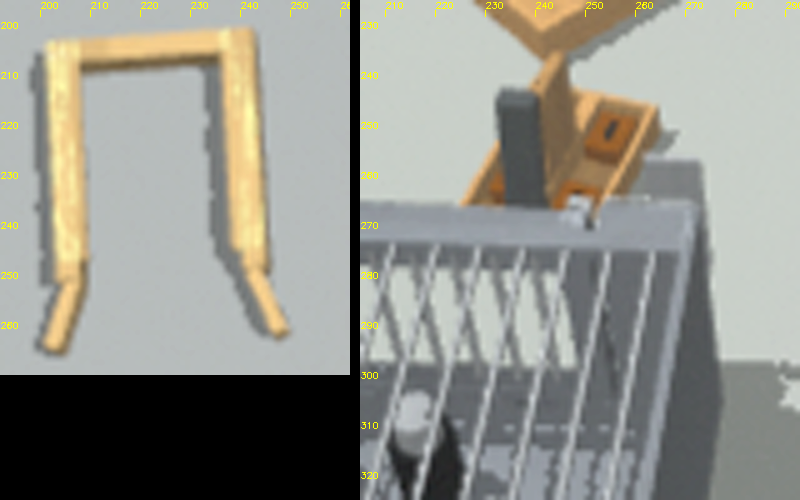

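Run:
```python
from h import *
c=load('top0'); s=load('scene0')
A=lambda x,y,z:atz(c,325+x/5-.4,170+y/5-.4,z)
B=lambda x,y,z:atz(c,192+x/5-.4,195+y/5-.4,z)
np.set_printoptions(precision=4,suppress=True)
P=np.array([A(*q,.022) for q in((230,330),(378,355),(345,558),(195,530))])
print('tray',P.mean(0),[np.linalg.norm(P[i]-P[i-1]) for i in range(4)])
d=(P[0]-P[3]+P[1]-P[2]);print('yaw',np.degrees(np.arctan2(d[1],d[0])))
d=(P[0]-P[1]+P[3]-P[2]);print('yaw y',np.degrees(np.arctan2(d[1],d[0])))
l0,l1,r0,r1=[B(*q,.032) for q in((88,258),(82,72),(235,245),(220,65))]
print('lips',l0,l1,r0,r1)
for a,b in((l0,l1),(r0,r1)): print(np.degrees(np.arctan2(*(b-a)[1::-1])), np.linalg.norm(b-a))
u=l1-l0+r1-r0;u/=np.linalg.norm(u); n=np.array([-u[1],u[0],0]); print('gap',(l0-r0)@n,(l1-r1)@n)
o1,o2=B(47,42,.032),B(252,28,.032); print('outer back',o1,o2,np.linalg.norm(o1-o2))
w=o1-o2;print('back yaw',np.degrees(np.arctan2(-w[0],w[1])))
L,Rr=A(75,118,.155),A(612,85,.155); e=L-Rr; print('locker front',L,Rr,np.linalg.norm(e),np.degrees(np.arctan2(-e[0],e[1])))
h=tri(ray(c,325+264/5-.4,170+102/5-.4),ray(s,205+(518-360)/5-.4,225+93/5-.4));print('handle top',h)
```

```text
tray [ 0.483  -0.1629  0.022 ] [np.float64(0.10968107960484848), np.float64(0.08034201531327372), np.float64(0.11102053456930798), np.float64(0.08070243603549855)]
yaw -9.597976546376088
yaw y 80.89294072515423
lips [0.5047 0.2956 0.032 ] [0.6052 0.3035 0.032 ] [0.5132 0.2185 0.032 ] [0.6106 0.2302 0.032 ]
4.470706236625806 0.10083141387211368
6.861699095628698 0.0981011984095887
gap 0.07765387565829154 0.07350416042019488
outer back [0.6213 0.3229 0.032 ] [0.6312 0.2139 0.032 ] 0.10951473623539895
back yaw 5.22146501096179
locker front [ 0.624  -0.0409  0.155 ] [ 0.6466 -0.3086  0.155 ] 0.268709264740261 4.821872642266534
handle top (array([ 0.6187, -0.1271,  0.2124]), np.float64(0.0015209619545568718))
```

Run:
```python
from h import *
r=np.radians
o=down(r(-99.3))
manip.move_to([.483,-.163,.17],o)
manip.command_gripper(.05,40)
manip.servo_line([.483,-.163,.071],o,.12)
print(manip.get_contact_force(),manip.get_time())
manip.command_gripper(0,40)
print(manip.get_width(),manip.get_contact_force(),manip.get_grip_force())
manip.servo_line([.483,-.163,.083],None,.06)
manip.servo_line([.47,0,.083],down(r(-92)),.15)
yaw=r(5.5);u=np.array([np.cos(yaw),np.sin(yaw),0])
p=np.array([.5587,.2619,.083])-.175*u
manip.servo_line(p,down(yaw-np.pi/2),.15)
manip.servo_line(p-[0,0,.0105],None,.04)
print(manip.get_position(),manip.get_contact_force(),manip.get_time())
c=cam('top','top1')
cv2.imwrite('pics/c.png',cv2.convertScaleAbs(cv2.resize(c['image'][190:330,180:290,::-1],None,fx=4.2,fy=4.2,interpolation=cv2.INTER_CUBIC),alpha=1.4,beta=15))
```

```text
[-0.32392352  0.24283649  0.43607303] 3.4
0.009342122155485055 [-1.29562791 -1.92815153  4.97022191] 42.630250453948975
[0.38606644 0.24514378 0.07495577] [-5.03222013 -7.25987255 37.42299415] 7.725
```

View pics/c.png

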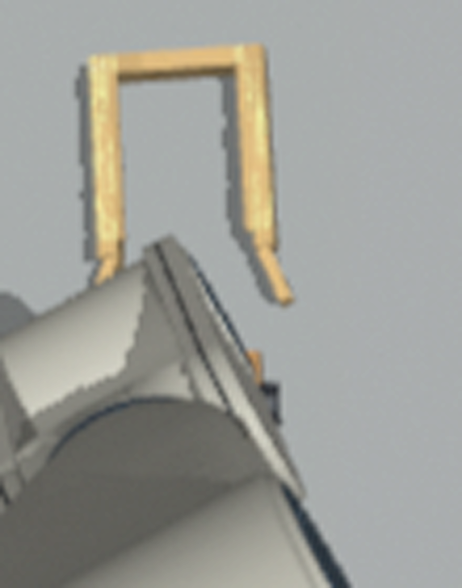

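The arm hides the tray from the top camera; the holder's mouth sits above it as expected. The 37 N upward force means I'm pressing the bench slightly, so I'll ease up and look with the wrist and scene cameras.

Run:
```python
from h import *
p=np.array(manip.get_position());
manip.servo_line([p[0],p[1],.0755],None,.05)
print(manip.get_position(),manip.get_contact_force(),manip.get_time())
c=cam('wrist','w1');print(np.round(c['mount'],3).tolist(),c['fx'],c['cx'],c['cy'])
s=cam('scene','s1')
a=cv2.resize(s['image'][150:320,330:470],None,fx=3,fy=3,interpolation=cv2.INTER_CUBIC)
b=cv2.resize(c['image'],(380,285)); d=np.zeros((510,800,3),np.uint8); d[:,:420]=a; d[:285,420:]=b
cv2.imwrite('pics/d.png',cv2.convertScaleAbs(d[:,:,::-1],alpha=1.4,beta=10))
```

```text
[0.38631826 0.24500658 0.07546484] [ 0.08505031  0.20879438 -4.03662469] 8.025
[[0.0, -0.946, -0.324, 0.084], [1.0, -0.0, 0.0, 0.0], [-0.0, -0.324, 0.946, -0.121], [0.0, 0.0, 0.0, 1.0]] 371.64829954431775 315.8230371054096 240.0695016056357
```

View pics/d.png

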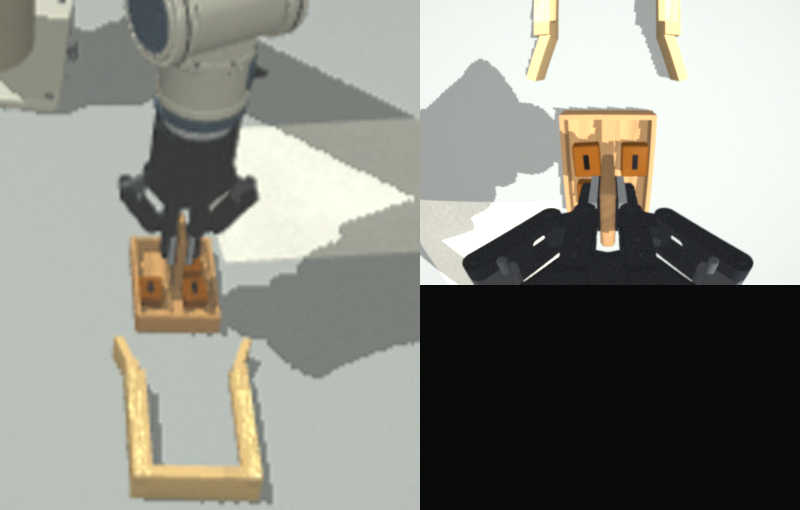

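Run:
```python
import cv2
t=cv2.imread('pics/w1.png')[0:200,160:460]
o=cv2.convertScaleAbs(cv2.resize(t,None,fx=2.6,fy=2.6,interpolation=cv2.INTER_CUBIC),alpha=.9)
for x in range(170,460,20): cv2.putText(o,str(x),(int((x-160)*2.6),515),0,.35,(0,0,255)); cv2.line(o,(int((x-160)*2.6),500),(int((x-160)*2.6),505),(0,0,255))
cv2.imwrite('pics/e.png',o)
```

```text
(no output)
```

View pics/e.png

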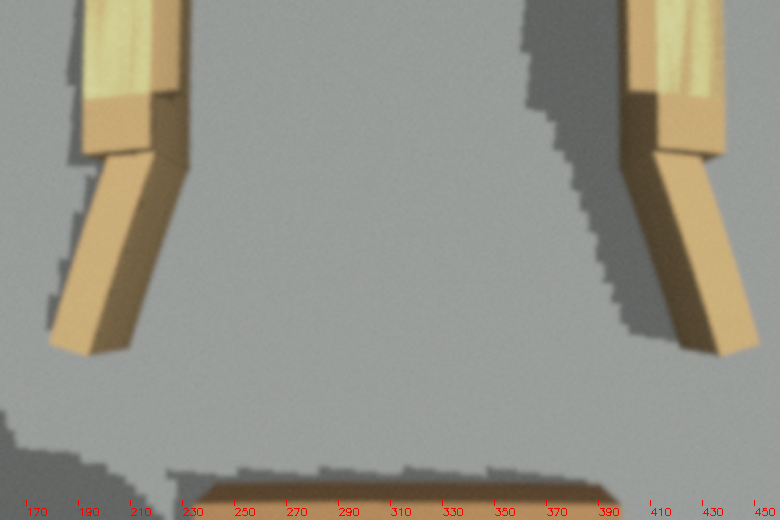

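Tray and holder mouth are centred on each other in the wrist view: guide roots at (188,170) and (620,170), tips at (128,348) and (682,348), tray front edge 200 to 615. I'll slide in with a force check.

Run:
```python
from h import *
c=load('w1'); p=np.array(manip.get_position()); Rm=R.from_rotvec(manip.get_ee_rot()).as_matrix()
def wz(u,v,z):
    x,y=(u-c['cx'])/c['fx'],(v-c['cy'])/c['fx']; r=np.hypot(x,y)
    d=np.array([x/r*np.sin(r),y/r*np.sin(r),np.cos(r)]); M=c['mount']
    d=Rm@M[:3,:3]@d; o=p+Rm@M[:3,3]; return o+d*(z-o[2])/d[2]
u=Rm[:,0].copy(); u[2]=0; u/=np.linalg.norm(u); u*=np.sign(u[0])
for q in((188,170),(620,170),(128,348),(682,348)):
    w=wz(160+q[0]/2.6,q[1]/2.6,0); d=w-p; print(w.round(4),(d@u).round(4),(d@[-u[1],u[0],0]).round(4))
manip.servo_line([p[0],p[1],.0750],None,.05)
q=np.array([p[0],p[1],.0750])
s=0
for s in [.04,.07,.10,.12,.14,.155,.163]+list(np.arange(.166,.190,.002)):
    manip.servo_line(q+s*u,None,.08 if s<.165 else .03)
    f=np.array(manip.get_contact_force()); a=np.array(manip.get_position())-p
    print(round(s,3),f.round(1),(f@u).round(1),(a@u).round(4),manip.get_width())
    if f@u<-14 : break
print(manip.get_time())
```

```text
[0.4948 0.2987 0.    ] 0.1135 0.0432
[0.503  0.2125 0.    ] 0.1135 -0.0434
[0.4574 0.3086 0.    ] 0.0772 0.0566
[0.4683 0.1953 0.    ] 0.0772 -0.0572
0.04 [2.3 0.4 2.2] 2.3 0.0407 0.009314965170643461
0.07 [ 2.7 -0.4  3.1] 2.6 0.0704 0.009290485721953142
0.1 [ 2.3 -0.7  4.5] 2.2 0.1001 0.009369726156242632
0.12 [ 1.7 -0.5  4.5] 1.6 0.1202 0.00910524254094713
0.14 [ 2.4 -0.6  5.9] 2.4 0.1401 0.009754296486195744
0.155 [ 0.  -1.6  7.3] -0.1 0.1548 0.009369945341544145
0.163 [-3.1  0.1  8.2] -3.1 0.162 0.009462529967931206
0.166 [-7.  -0.9 13.5] -7.1 0.1638 0.009282998278765602
0.168 [-9.6 -0.4 15.8] -9.6 0.1654 0.009350472898317199
0.17 [-8.8 -0.1 17. ] -8.8 0.1673 0.009499309290335866
0.172 [-9.5 -0.4 15.2] -9.5 0.1693 0.009157926392886758
0.174 [-8.9 -0.4 16.1] -8.9 0.1713 0.009128333440917784
0.176 [-8.9 -1.1 16. ] -9.0 0.1734 0.009195347265315198
0.178 [-8.1 -0.3 15.7] -8.1 0.1754 0.009199369085047811
0.18 [-8.2 -0.7 16.4] -8.2 0.1774 0.009175172975883075
0.182 [-8.3 -0.9 15.9] -8.4 0.1793 0.009075787391924309
0.184 [-8.9 -1.  15.4] -9.0 0.1814 0.009174766122088826
0.186 [-7.9 -0.  15.2] -7.9 0.1834 0.0090570169778201
0.188 [-15.3  -0.9  22.2] -15.3 0.1838 0.00962180015555983
14.4667
```

Run:
```python
from h import *
c=cam('wrist','w2'); s=cam('scene','s2')
d=np.zeros((480,800,3),np.uint8)
d[:,:400]=cv2.resize(s['image'][220:340,350:450],None,fx=4,fy=4,interpolation=cv2.INTER_CUBIC)
d[:,400:]=cv2.resize(c['image'][120:420,190:440],(400,480),interpolation=cv2.INTER_CUBIC)
cv2.imwrite('pics/f.png',cv2.convertScaleAbs(d[:,:,::-1],alpha=1.2,beta=10))
```

```text
(no output)
```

View pics/f.png

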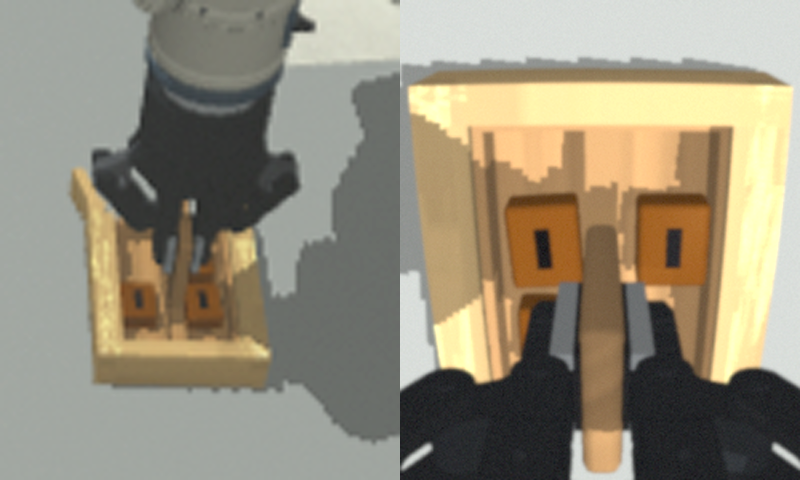

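The tray's front is under the holder's back lip, with all three blocks in it. The fin runs from native row 262 to 415, the same as before, so it did not slip. I'll confirm the stop with a slightly firmer push, then let go.

Run:
```python
from h import *
c=load('w2'); p=np.array(manip.get_position()); Rm=R.from_rotvec(manip.get_ee_rot()).as_matrix()
u=Rm[:,0].copy(); u[2]=0; u/=np.linalg.norm(u); u*=np.sign(u[0])
def wz(a,b,z):
    x,y=(a-c['cx'])/c['fx'],(b-c['cy'])/c['fx']; r=np.hypot(x,y)
    d=np.array([x/r*np.sin(r),y/r*np.sin(r),np.cos(r)]); M=c['mount']
    d=Rm@M[:3,:3]@d; o=p+Rm@M[:3,3]; return o+d*(z-o[2])/d[2]
for b in(262,415): print('fin end along u',((wz(315.5,b,.088)-p)@u).round(4))
q=p.copy()
for k in range(3):
    q=q+.002*u; manip.servo_line(q,None,.03)
    f=np.array(manip.get_contact_force()); print(f.round(1),((np.array(manip.get_position())-p)@u).round(4))
    if f@u<-24: break
manip.command_gripper(.05)
a=np.array(manip.get_position())
manip.servo_line([a[0],a[1],.19],None,.15)
manip.move_to([.5,.05,.30],down(np.radians(-85)))
cam('top','top2'); t=cv2.imread('pics/top2.png')
def cr(x0,y0,x1,y1,s): return cv2.convertScaleAbs(cv2.resize(t[y0:y1,x0:x1],None,fx=s,fy=s,interpolation=cv2.INTER_CUBIC),alpha=1.4,beta=10)
d=np.zeros((480,800,3),np.uint8); d[:,:360]=cr(192,195,252,275,6); d[:,370:790]=cr(335,170,405,250,6)
cv2.imwrite('pics/g.png',d); print(manip.get_time())
```

```text
fin end along u 0.0403
fin end along u -0.0273
[-7.2  0.5 13.1] -0.0005
[-13.6   0.2  19.1] -0.0
[-21.    0.9  25.5] 0.0002
17.7333
```

View pics/g.png

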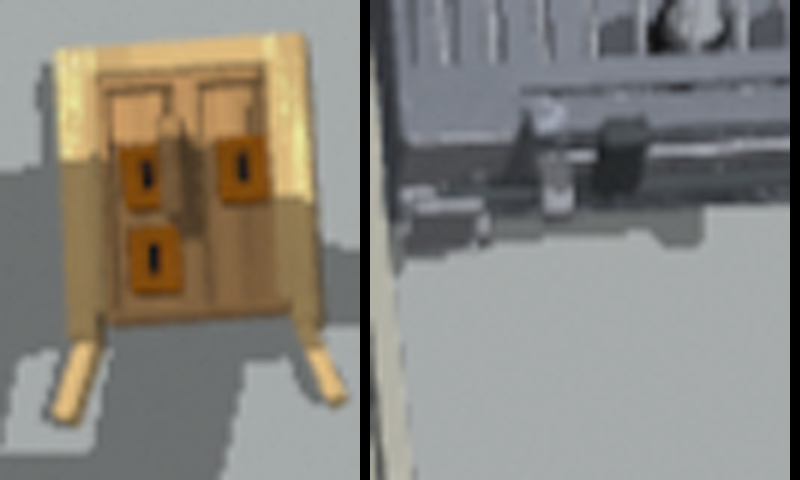

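The tray is home and released, with its rear rim flush near the lip ends and all three blocks in it. The handle is unchanged at about (377,191). Next is the bolt grip.

```bash
cat >> h.py <<'E'
YAW=np.radians(4.8); G0=np.array([.6186,-.1285,.1915])
def gl(t,d,g):  # grip point & tool rot in locker frame
    th=t-.07
    p=np.array([-.016,.030+(.12-d)*np.cos(th)-.075*np.sin(th),.125+(.12-d)*np.sin(th)+.075*np.cos(th)])
    Z=R.from_euler('z',g); p=Z.apply(p)+[0,-.1,0]
    return p,Z*R.from_euler('x',th)
def pose(t,d,g,off=np.zeros(3)):
    W=R.from_euler('z',YAW); p0,_=gl(0,0,0); p,r=gl(t,d,g)
    B=R.from_rotvec(down(0)); r=W*r*B
    P=G0+W.apply(p-p0)+off; return P-.003*r.as_matrix()[:,2],r.as_rotvec()
E
python3 - <<'E'
from h import *
print(atz(load('top2'),192+200/6-.4,195+318/6-.4,.022))
for a in((.0,0,0),(.12,0,0),(.12,.043,0),(.09,.043,.54)):
    p,o=pose(*a); print(p.round(3),np.round(manip.solve_ik(p,o),2))
p,o=pose(0,0,0)
manip.move_to(p+[0,0,.09],o)
manip.servo_line(p,o,.12)
print(manip.get_contact_force().round(1),manip.get_time()) if 0 else print(np.round(manip.get_contact_force(),1),manip.get_time())
manip.command_gripper(0,80)
print(manip.get_width(),np.round(manip.get_contact_force(),1),manip.get_grip_force(),np.round(np.array(manip.get_position())-p,4))
c=cam('wrist','w3'); cv2.imwrite('pics/i.png',cv2.convertScaleAbs(c['image'][:,:,::-1],alpha=1.3,beta=10))
E
```

```text
[0.5033683  0.25544788 0.022     ]
[ 0.619 -0.128  0.194] [-0.19  0.49  1.67 -0.08  0.96 -0.23]
[ 0.619 -0.137  0.209] [-0.26  0.49  1.63  0.05  1.04 -0.37]
[ 0.623 -0.18   0.207] [-0.32  0.52  1.6   0.05  1.05 -0.43]
[ 0.573 -0.205  0.205] [-0.37  0.46  1.69  0.01  1.   -1.  ]
[-0.3 -0.6 -0.4] 20.2167
0.011057368618884187 [-5.2  0.2  5.8] 77.76885867118835 [-0.0006 -0.0001  0.0008]
```

View pics/i.png

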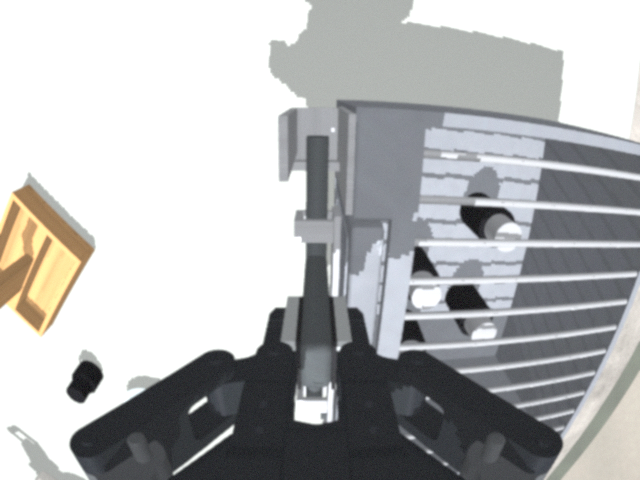

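The handle is between the pads, the rod runs straight up the image to its nose at (317,137), and the keeper is at (300,140). Now lift and draw.

Run:
```python
from h import *
def go(t,d,g,r=.06):
    p,o=pose(t,d,g); manip.servo_line(p,o,r)
    f=np.array(manip.get_contact_force()); print((t,d,round(g,2)),f.round(1),np.round(np.array(manip.get_position())-p,4),round(manip.get_width(),4),round(manip.get_time(),1)); return f
for a in((.06,0,0),(.12,0,0),(.12,.01,0),(.12,.02,0),(.12,.035,0),(.12,.044,0)):
    f=go(*a)
    if np.linalg.norm(f)>35: print('stop');break
cam('wrist','w4')
```

```text
(0.06, 0, 0) [-2.6  1.8  0.9] [-0.0008 -0.0005  0.    ] 0.0109 21.0
(0.12, 0, 0) [-4.1  0.4  0.1] [-0.0008 -0.0003 -0.0004] 0.0112 21.3
(0.12, 0.01, 0) [-5.8 -2.  -0.1] [-0.0008 -0.0004 -0.0006] 0.0107 21.6
(0.12, 0.02, 0) [-6.3 -2.   0.7] [-0.0009 -0.0004 -0.0005] 0.0112 21.9
(0.12, 0.035, 0) [-7.2 -2.   1.4] [-0.001  -0.0005 -0.0004] 0.0112 22.3
(0.12, 0.044, 0) [-7.7 -2.7  1.1] [-0.0011 -0.0005 -0.0003] 0.0111 22.6
```

Run:
```python
from h import *
for g in (.06,.12,.2,.28,.36,.44,.52,.54):
    p,o=pose(.12,.044,g); manip.servo_line(p,o,.06)
    f=np.array(manip.get_contact_force()); print(g,f.round(1),np.round(np.array(manip.get_position())-p,4),round(manip.get_width(),4),round(manip.get_time(),1))
    if np.linalg.norm(f)>35: print('stop');break
manip.hold(.3)
c=cam('wrist','w5');t=cam('top','top5')
d=np.zeros((480,800,3),np.uint8); d[:330,:440]=cv2.resize(c['image'],(440,330))
d[:440,440:]=cv2.resize(t['image'][100:320,280:460],(360,440),interpolation=cv2.INTER_CUBIC)
cv2.imwrite('pics/j.png',cv2.convertScaleAbs(d[:,:,::-1],alpha=1.3,beta=10))
```

```text
0.06 [-5.9 -2.2 -0.2] [-0.0005 -0.0004 -0.0001] 0.0113 22.9
0.12 [-5.3 -2.4 -0.4] [-0.0004 -0.0002 -0.0001] 0.011 23.2
0.2 [-4.7 -1.6  1.3] [-0.0002 -0.0001 -0.    ] 0.0111 23.4
0.28 [-5.5 -0.6  1.5] [-0.0001  0.0001  0.    ] 0.0112 23.7
0.36 [-5.1 -1.1  1.1] [0.0001 0.0001 0.    ] 0.0109 24.0
0.44 [-4.1 -0.7  1.6] [0.0002 0.     0.    ] 0.0114 24.3
0.52 [-2.8 -0.2  0.3] [0.0004 0.0001 0.0001] 0.0112 24.6
0.54 [-2.6 -0.8  0.9] [0.0003 0.0001 0.    ] 0.0108 24.9
```

View pics/j.png

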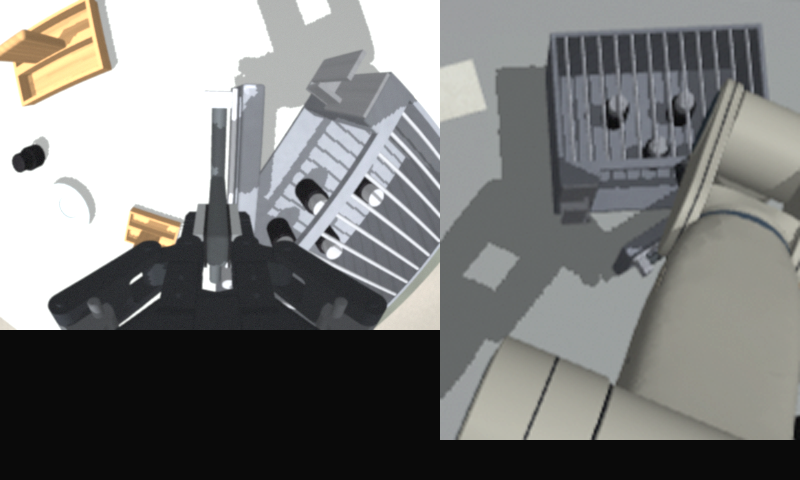

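The gate stands about 30° open. The drawn nose at (220,110) sits short of the gate's free edge at (250,87), and the other items are untouched. I'm handing it in while holding.

```bash
python3 -c "
from rig import manip
print(manip.sign_off(), manip.get_time())"
```

```text
the job is handed in; nothing more can be done
the job is handed in; nothing more can be done
```

Handed in at about 25 s: the tray is against the holder's back stop with its three blocks and released, the bolt is lifted and drawn about 44 mm, and the gate is held about 30° open; the jar, eyepiece and dish were not touched.

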